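# Stack the socket cases on the oak board

## Robot

A 6-joint arm with a two-finger parallel gripper is mounted at the origin on the work surface. World frame = base frame: x ahead of the robot, y to its left, z up, the work surface at z = 0. Lengths are in mm, angles in rad, forces in N, time in s.
With the tool pointing down it reaches from about 275 to 1000 mm from the base axis. Payload 8.4 kg.
Tool frame: the origin (TCP) lies on the centre line of the jaws, within the pads' length; the fingertips stand 22 mm ahead of it and the grasp point (between the pads) lies 3 mm ahead of it; z points along the fingers, y is the direction in which the jaws open and shut (so a half turn about z gives the same grasp; the last joint's range is limited). The gripper opens to 85 mm and grips with 20 to 120 N. Pads are 22 mm wide; open, the fingers measure 114 mm over their backs; the gripper's body (76 mm by 85 mm) begins 54 mm behind the grasp point. The pads swing forward as they close: fully open they stand 13 mm farther back than shut.
Start: joints at [-1.313, 0.353, 1.633, -0, 1.155, -0.002], TCP at [160.553, -604.029, 232.981] pointing down, gripper open.
Joint ranges: [-2.63, 2.63], [-0.92, 2.1], [0.06, 2.66], [-1.3, 4.44], [0, 2.69], [-3.02, 3.02]. Speed limits (rad/s): [2.22, 2.22, 2.79, 3.14, 3.14, 3.14].

## Interface

Orientations are given as [roll, pitch, yaw] about the fixed x, y, z axes, in that order (R = Rz(yaw) Ry(pitch) Rx(roll)).
In Python, from rig import r gives the robot as it stands.
- The arm moves only by the tool carry_out, never from a script. Its argument "rows" is text: rows parted by semicolons, each of 5 numbers parted by spaces: the opening, from 0 (shut) to 1 (fully open), then the shift along the tool's x, y, z in units of 30 mm (1.0 is 30 mm), then the turn about the tool's z in units of 8 degrees (1.0 is 8 degrees). A call has 1 to 12 rows; each row shifts and turns the commanded pose from where the row before left it, along the tool's axes as they then stand; what a row does not reach is not made up. A row lasts 1/8 s, in which the tool goes at most 62.5 mm and 10.7 degrees, less where a joint would pass 70% of its speed; a pose out of reach is approached as far as the arm can. A call is refused whole if a number of a shift passes 1 or a number of a turn 1, either way. A call with a gripper value outside its range is refused whole. The fingers move at their own pace and stop on an object; "newtons" is the grip in N (left out, the last holds). Time passes only in rows, so rows that do not move let the fingers close. It gives the time, the measured TCP pose, the force and the opening at its end, in the units of the state.
- r.sense(): the state, without advancing time (a new reading comes with each control period).
- r.grab_frame(name): name is "scene" or "top"; returns the picture (480x640x3 uint8, blue, green, red); there is no depth.
- r.get_calibration(name): a dict with "intrinsics" (3x3 intrinsics, pixels), "position" and "rotation" of the camera in the world. Camera axes: x right, y up, looking along -z (the intrinsics and any distortion apply to the point x, -y, -z); pixel columns grow to the right and rows downward; lengths in mm; the calibration is good to about 2 mm. A picture is of the moment at which its call begins. get_calibration takes no time and is no camera call.
- r.sign_off(): hands the job in, once; it reports no verdict.
The state is a dict: "clock": time; "qpos": joint angles; "qvel": joint speeds; "joint_efforts": joint torques, N m; "eef_pos": TCP position; "tcp_rot": TCP orientation; "contact_force": force on the tool from outside, world axes, zero at the start; "wrist_torque": the same for the moment, N m; "opening": opening from 0.0 (shut) to 1.0 (fully open).
Only numpy, scipy, OpenCV 4.12 (cv2) and the standard library are available. Lean on these libraries where they do the work, as an engineer would, in place of code of your own. Each camera call takes 0.05 s, during which the arm holds its last target.

## Task

Build up the column of steel socket cases on the oak board: set the green-banded case squarely on the plain one, then the orange-banded case squarely on the green one, lowering each gently rather than dropping it and letting go. The orange case hangs on the sloped stand by a keyhole in its underside: ease its weight off the panel and slide it up the slope until the stud's head is at the wide end of the keyhole, then lift it straight off the slope. Leave the plain case and everything else where it is.

Things in the scene. Friction and masses are not known exactly. Their poses are not given: they have to be found in the camera images.
- base_case_center (a point): plain stainless steel case without bands, closed, 130 x 56 x 42 mm, 0.45 kg or so, standing loose on the oak board, the foot of the column; its point is the centre of the case, 21 mm above its underside; x is its long way, y its 56 mm width, z up through its lid
- green_case_center (a point): stainless steel case with two green bands, closed, 130 x 56 x 42 mm, 0.3 to 0.65 kg, lying level on the bench top; its point is the centre of the case, 21 mm above its underside; x is its long way, y its 56 mm width, z up through its lid
- orange_case_center (a point): stainless steel case with two orange bands, closed, 130 x 56 x 42 mm, 0.3 to 0.65 kg, hung on the sloped stand; its point is the centre of the case, 21 mm above its underside; x is its long way, y its 56 mm width, z up through its lid. At the start z is square to the slope and x points straight up it. To free it, slide it 36 mm (31 to 41 will do) along its +x, best eased 2 mm off the slope (it binds if pressed down; 4 mm is all it can rise), then lift it along z
- orange_case_wide (a point): middle of the wide end of the keyhole in the orange case's 4 mm thick bottom plate, level with the underside, 18 mm from the case's middle toward its -x; the wide end is 34 mm square, the slot from it toward +x is 16 mm wide. Around the keyhole the underside is flat, so the case stands level on a flat top
- stud (a point): foot of the steel stud on the panel face, hidden under the orange case: shank 12 mm across, head 24 mm across and 4 mm thick, its top 12 mm off the panel. At the start it is at the narrow end of the keyhole, 36 mm up the slope from the wide end; the case is clear of it once lifted 15 mm. Axes as the stand's
- stand: fixed sloped stand: grey base, plywood panel 220 mm long up the slope, 120 mm wide, rising at 30 degrees toward the stand's +x (away from the robot, give or take its yaw). Origin on the bench under the middle of the panel, whose top face is 77 mm above the bench there. It stands to the left or to the right of the board
- board: fixed reclaimed oak board, 280 x 180 x 18 mm, origin at the centre of its underside, x its long way
- grip: purple ribbed handlebar grip, 120 x 32 mm, lying on the oak board along the column's long side; a bystander, loose, origin at its underside
- bell: silver bicycle bell, 54 mm across and 36 mm tall, on the oak board; a bystander, loose, origin at its underside
- dispenser: clear push dispenser of valve caps, 52 mm across and 85 mm tall, at the far end of the oak board; a bystander, loose, origin at its underside
- pump: red mini pump, 180 mm long, lying at the back of the bench; a bystander, loose, origin at its underside
- cage: black bottle cage, 150 x 70 x 70 mm, lying at the back of the bench; a bystander, loose, origin at its underside
- spanner: steel spanner 170 mm long lying at the robot's right; a bystander, loose, origin at its underside
There are look-alikes about, which are no part of the job. What is shaped like the part that bears green_case_center but blue is not meant.

How it is judged (in metres and radians):
On the way:
1. the green case stands squarely on the plain case, released and at rest (horizontal distance between green_case_center and base_case_center below 0.01 m and z of green_case_center in the frame of base_case_center between 0.037 and 0.047 m and angle between the x axis of green_case_center and the x axis of base_case_center, either way round below 0.12 rad and angle between green_case_center's own z axis and vertical below 0.06 rad and linear speed of green_case below 0.03 m/s and angular speed of green_case below 0.2 rad/s and contact force between the fingers and green_case below 0.1 N), for 0.2 s.
At the end, for the whole second after the job is handed in: The green case stands level on the plain case and the orange case level on the green one, each centred within 10 mm (horizontally) and lined up within 0.12 rad (7 degrees, either way round) on the case below, all at rest; the plain case is within 20 mm of where it was (horizontal distance between green_case_center and base_case_center below 0.01 m and z of green_case_center in the frame of base_case_center between 0.037 and 0.047 m and angle between the x axis of green_case_center and the x axis of base_case_center, either way round below 0.12 rad and angle between each of green_case_center, orange_case_center's own z axis and vertical below 0.06 rad and horizontal distance between orange_case_center and green_case_center below 0.01 m and z of orange_case_center in the frame of green_case_center between 0.037 and 0.047 m and angle between the x axis of orange_case_center and the x axis of green_case_center, either way round below 0.12 rad and linear speed of each of green_case, orange_case, base_case below 0.03 m/s and angular speed of each of green_case, orange_case, base_case below 0.2 rad/s and distance of base_case_center from where it was at the start of the episode below 0.02 m); the robot touches nothing.
It fails at once if the green case is dropped or thrown (moves faster than 0.45 m/s with no finger on it, a fall of about 10 mm) (contact force between the fingers and green_case below 0.1 N and linear speed of green_case above 0.45 m/s).
It fails at once if the orange case is dropped or thrown (moves faster than 0.45 m/s with no finger on it, a fall of about 10 mm) (contact force between the fingers and orange_case below 0.1 N and linear speed of orange_case above 0.45 m/s).
It fails at once if the plain case is shifted by more than 20 mm (distance of base_case_center from where it was at the start of the episode above 0.02 m).
It fails at once if a bystander is shifted by more than 20 mm (distance of any of grip, bell, dispenser, pump, cage, spanner from where it was at the start of the episode above 0.02 m).
It also fails if it takes over 61 s, if anything falls off the work surface, if the arm or the gripper's body presses on something with over 40 N, if the wrist force passes 120 N, or if a joint passes its speed limit or range.

## Working session

There is one attempt and no reset: what is moved stays moved. The work goes in short steps, Python scripts to look and compute and a tool call to move; the robot and the scene stay as the last step left them, time stands still between calls to the robot, and variables do not carry over. Pictures are saved under pics/ and viewed, and the job is handed in when it is done.

Besides the shell and the picture viewer there is one more tool, called after "Emit:" by a JSON object that holds its "name" and its "arguments". carry_out: Moves the arm, as the interface text tells. Its arguments: {"type":"object","properties":{"rows":{"type":"string"},"newtons":{"type":"number"}},"required":["rows"]}

```bash
ls; mkdir -p pics
python3 - <<'E'
from rig import r
import cv2
print(r.sense())
for n in ("scene","top"):
    im=r.grab_frame(n); cv2.imwrite(f"pics/{n}0.png",im)
    print(n,r.get_calibration(n))
E
```

```text
pics
{'clock': 0.0, 'qpos': array([-1.31337637e+00,  3.53661939e-01,  1.63413345e+00,  9.13328660e-06,
        1.15520139e+00, -2.36349199e-03]), 'qvel': array([ 0.00034687,  0.00200808,  0.00016077, -0.00016459, -0.00086034,
       -0.00078028]), 'joint_efforts': array([ 2.17216598e-04, -6.05267358e+01, -3.42068803e+01,  8.49433923e-05,
        9.08325543e-03, -7.90575712e-06]), 'eef_pos': array([ 160.44848969, -603.56282748,  232.25336215]), 'tcp_rot': array([-3.14018855e+00, -1.16692514e-05,  2.59779746e-01]), 'contact_force': array([ 0.66181322, -0.49873461,  0.2972541 ]), 'wrist_torque': array([-0.05298477,  0.03208213, -0.01652976]), 'opening': 0.9975423843195688}
scene {'intrinsics': array([[453.11647922,   0.        , 314.76540547],
       [  0.        , 453.11647922, 237.31047332],
       [  0.        ,   0.        ,   1.        ]]), 'position': array([993.83728468, 572.47215108, 894.98115227]), 'rotation': array([0.74811104, 0.01564691, 2.47025438])}
top {'intrinsics': array([[592.17222866,   0.        , 313.22047477],
       [  0.        , 592.17222866, 239.15212727],
       [  0.        ,   0.        ,   1.        ]]), 'position': array([ 387.65856444,  -29.27810566, 1709.8447709 ]), 'rotation': array([ 0.11451065,  0.01208337, -1.58674431])}
```

View pics/scene0.png

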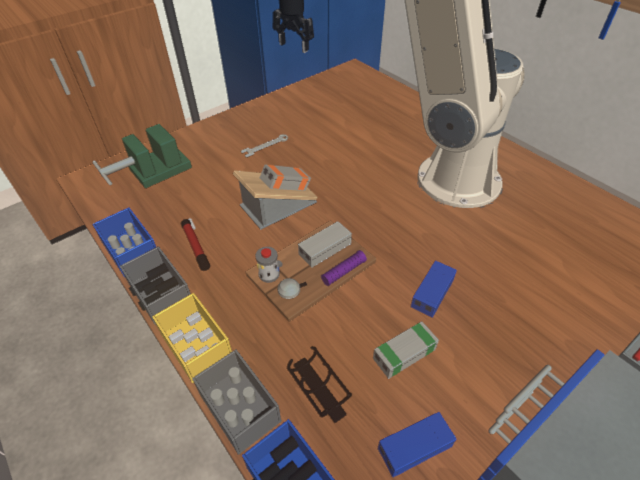

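View pics/top0.png

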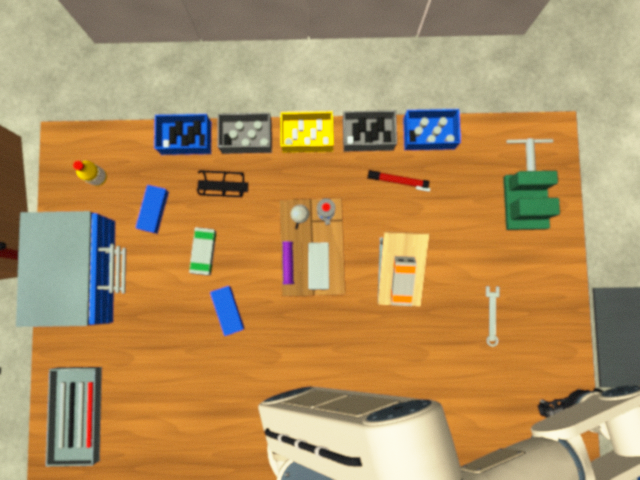

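```bash
cat > h.py <<'E'
import numpy as np, cv2
from scipy.spatial.transform import Rotation as R
from rig import r
def cal(n):
    c=r.get_calibration(n); return c['intrinsics'],np.array(c['position']),R.from_euler('xyz',c['rotation']).as_matrix()
def proj(n,P):
    K,p,M=cal(n); q=(np.atleast_2d(P)-p)@M; q=q*[1,-1,-1]
    u=q@K.T; return u[:,:2]/u[:,2:]
def onz(n,uv,z):
    K,p,M=cal(n); uv=np.atleast_2d(uv).astype(float)
    d=np.c_[uv,np.ones(len(uv))]@np.linalg.inv(K).T*[1,-1,-1]@M.T
    return p+d*((z-p[2])/d[:,2])[:,None]
def crop(n,f,x,y,w,h,s,out):
    im=cv2.imread(f)[y:y+h,x:x+w]; cv2.imwrite(out,cv2.resize(im,None,fx=s,fy=s,interpolation=cv2.INTER_CUBIC))
E
python3 - <<'E'
from h import *
crop("scene","pics/scene0.png",220,150,160,120,5,"pics/s_or.png")
crop("scene","pics/scene0.png",360,310,100,75,8,"pics/s_gr.png")
crop("top","pics/top0.png",270,190,160,120,5,"pics/t_or.png")
crop("top","pics/top0.png",170,215,80,75,8,"pics/t_gr.png")
E
```

```text
(no output)
```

View pics/s_or.png

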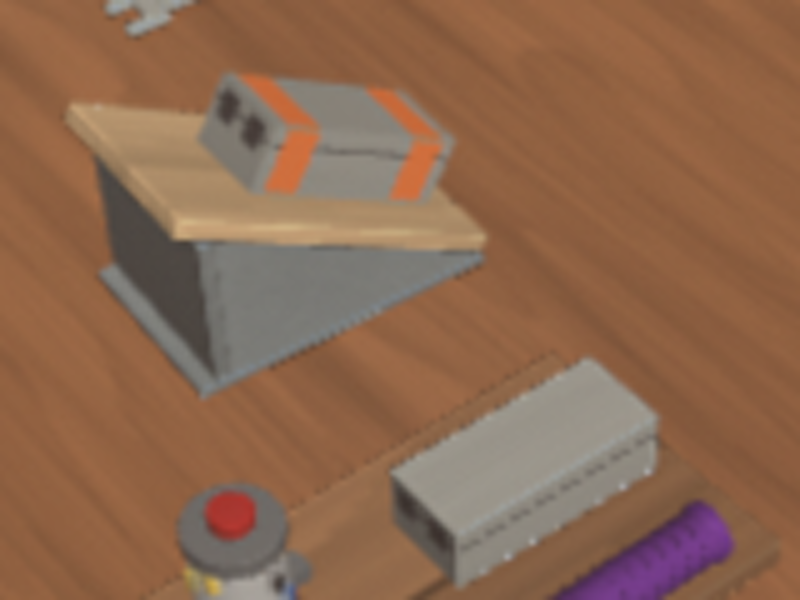

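View pics/s_gr.png

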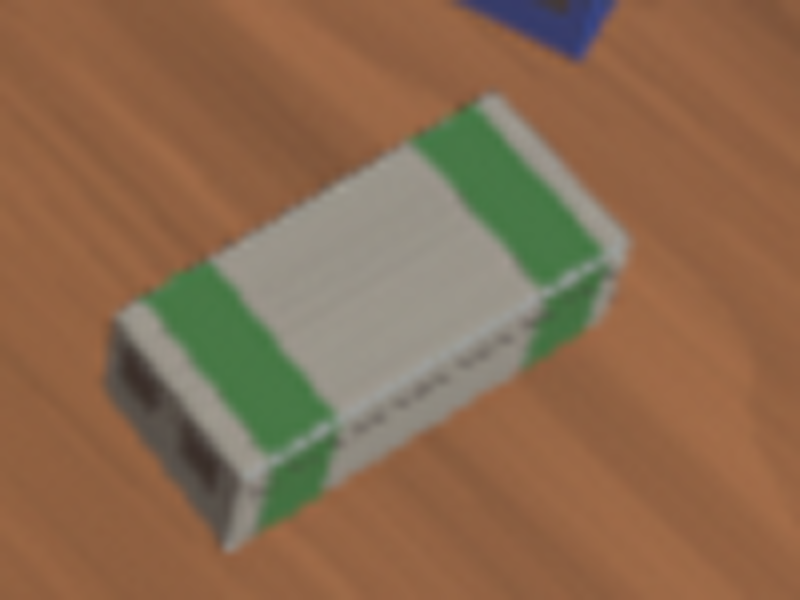

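View pics/t_or.png

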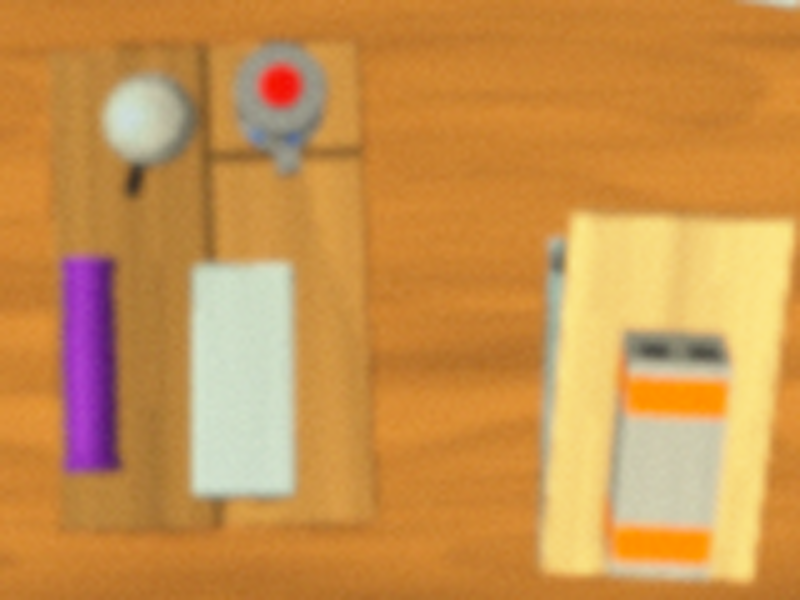

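View pics/t_gr.png

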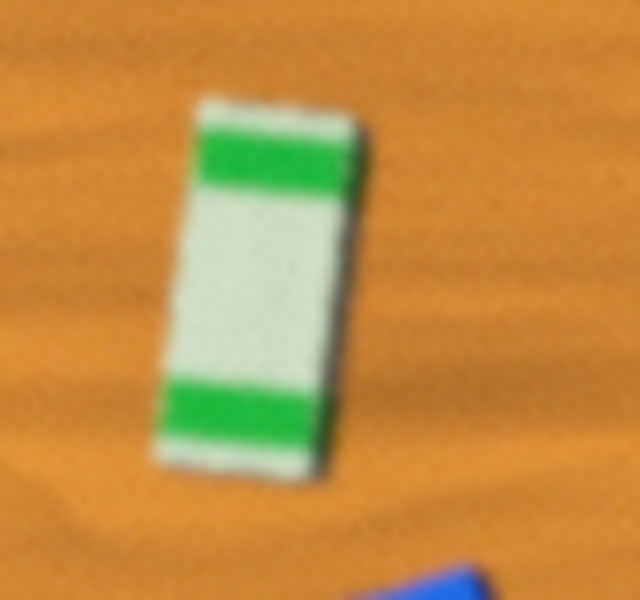

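```bash
cat > fit.py <<'E'
from h import *
from scipy.optimize import least_squares
def fit(obs,x0,tilt=0,fz=None):
    # obs: list of (cam,off,s,[(cx,cy,sx,sy,sz)])
    def pts(p,L):
        M=R.from_euler('z',p[3]).as_matrix()@R.from_euler('y',-tilt).as_matrix()
        return np.array(p[:3])+(np.array(L)*[65,28,21])@M.T
    def res(q):
        p=list(q) if fz is None else [q[0],q[1],fz,q[2]]
        out=[]
        for cam,off,s,L in obs:
            L=np.array(L,float); uv=(L[:,:2]+.5)/s-.5+off
            out.append((proj(cam,pts(p,L[:,2:]))-uv).ravel())
        return np.concatenate(out)
    s=least_squares(res,x0,loss='soft_l1')
    return s.x,np.round(s.fun if 0 else res(s.x),1)
if __name__=="__main__":
    t=np.radians(30)
    oS=("scene",[220,150],5,[(228,73,1,-1,1),(288,125,1,1,1),(255,190,1,1,-1),(200,135,1,-1,-1),(400,90,-1,-1,1),(453,140,-1,1,1),(430,198,-1,1,-1)])
    oT=("top",[270,190],5,[(628,368,1,1,1),(730,368,1,-1,1),(607,572,-1,1,1),(710,578,-1,-1,1)])
    gS=("scene",[360,310],8,[(117,315,1,-1,1),(490,93,-1,-1,1),(628,243,-1,1,1),(258,474,1,1,1),(230,550,1,1,-1),(600,322,-1,1,-1),(108,380,1,-1,-1)])
    gT=("top",[170,215],8,[(200,98,1,1,1),(357,115,1,-1,1),(318,478,-1,-1,1),(155,460,-1,1,1)])
    bS=("scene",[220,150],5,[(392,472,1,-1,1),(592,358,-1,-1,1),(658,418,-1,1,1),(457,533,1,1,1),(460,585,1,1,-1)])
    bT=("top",[270,190],5,[(192,262,1,1,1),(293,262,1,-1,1),(294,497,-1,-1,1),(191,495,-1,1,1)])
    for n,S,T,x0,tl,z in (("or",oS,oT,[480,-240,110,0],t,None),("gr",gS,gT,[490,280,21,0],0,21),("ba",bS,bT,[470,-20,39,0],0,39)):
        for nm,o in (("both",[S,T]),("S",[S]),("T",[T])):
            x,f=fit(o,x0 if z is None else [x0[0],x0[1],x0[3]],tl,z); print(n,nm,np.round(x,3)); print(f) if nm=="both" else 0
E
python3 fit.py
```

```text
or both [ 4.55881e+02 -2.54830e+02  8.41840e+01 -4.20000e-02]
[-0.4 -0.3 -1.2 -0.2 -0.1  0.5 -0.   0.8  0.4 -0.4  1.  -0.5 -0.   0.5
 -0.6 -0.7  0.1 -0.2  0.3  1.1  0.1  0.5]
or S [ 4.41897e+02 -2.76473e+02  6.32120e+01 -4.80000e-02]
or T [ 4.57977e+02 -2.60938e+02  4.18080e+01 -5.20000e-02]
gr both [ 5.52606e+02  3.05168e+02 -1.17000e-01]
[-0.7 -0.5  0.5 -1.3  0.8 -0.8 -1.6  0.8 -0.3  0.7  0.8 -0.8 -1.1  1.2
 -0.   0.2 -0.2  0.  -0.8  0.1 -0.1  0.4]
gr S [ 5.52277e+02  3.05621e+02 -1.21000e-01]
gr T [553.083 304.376  12.454]
ba both [ 5.03776e+02 -2.45510e+01 -2.00000e-02]
[-0.6 -0.6 -0.1 -0.7  0.7 -0.5 -0.1  0.7 -0.3  1.2  0.1  0.2 -0.1  0.3
 -0.4 -0.2  0.1  0.1]
ba S [ 5.03535e+02 -2.43210e+01 -2.20000e-02]
ba T [ 5.04073e+02 -2.48060e+01 -1.80000e-02]
```

```bash
cat > fit2.py <<'E'
from fit import *
t=np.radians(30)
pS=("scene",[220,150],5,[(68,104,1,-1),(176,222,1,1),(486,237,-1,1)])
pT=("top",[270,190],5,[(570,213,1,1),(793,218,1,-1),(755,580,-1,-1),(540,572,-1,1)])
oS=("scene",[220,150],5,[(228,73,1,-1,1),(288,125,1,1,1),(255,190,1,1,-1),(200,135,1,-1,-1),(400,90,-1,-1,1),(453,140,-1,1,1),(430,198,-1,1,-1)])
oT=("top",[270,190],5,[(628,368,1,1,1),(730,368,1,-1,1),(607,572,-1,1,1),(710,578,-1,-1,1)])
def M(y): return R.from_euler('z',y).as_matrix()@R.from_euler('y',-t).as_matrix()
def res(q):  # sx,sy,syaw,a,b (case along/side)
    out=[]
    O=np.array([q[0],q[1],77]); m=M(q[2])
    for cam,off,s,L in (pS,pT):
        L=np.array(L,float); uv=(L[:,:2]+.5)/s-.5+off
        P=np.c_[L[:,2:]*[110,60],np.zeros(len(L))]@m.T+O; out.append((proj(cam,P)-uv).ravel())
    for cam,off,s,L in (oS,oT):
        L=np.array(L,float); uv=(L[:,:2]+.5)/s-.5+off
        P=(L[:,2:]*[65,28,21]+[q[3],q[4],21])@m.T+O; out.append((proj(cam,P)-uv).ravel())
    return np.concatenate(out)
s=least_squares(res,[480,-250,0,-20,0],loss='soft_l1'); q=s.x
print(np.round(q,3)); print(np.round(res(q),1))
print("case centre",M(q[2])@[q[3],q[4],21]+[q[0],q[1],77])
E
python3 fit2.py
```

```text
[ 4.87211e+02 -2.56663e+02 -5.10000e-02 -2.42300e+01 -2.80000e-01]
[-0.4 -0.5  0.8 -0.1  0.4 -0.7 -0.2 -0.2  0.   0.3 -0.3 -0.4  0.2 -0.3
 -0.4 -0.2 -1.4  0.  -0.4  0.6 -0.1  0.8  0.5 -0.2  1.  -0.2 -0.1  0.8
 -0.3 -0.7  0.4 -0.   0.2  1.1  0.   0.6]
case centre [ 455.75334306 -255.35144149   83.07166005]
```

```bash
cat > plan.py <<'E'
import sys
from h import *
def plan(x,y,z,psi):
    s=r.sense(); p=s['eef_pos']; ps=s['tcp_rot'][2]
    d=np.array([x,y,z])-p
    a=psi
    tx=d[0]*np.cos(a)+d[1]*np.sin(a); ty=d[0]*np.sin(a)-d[1]*np.cos(a)
    print("clock",s['clock'],"pos",np.round(p,1),"rot",np.round(s['tcp_rot'],4),"F",np.round(s['contact_force'],1),"open",round(s['opening'],3))
    print("turn units %.3f ; then shift units x %.3f y %.3f z %.3f"%((ps-psi)/np.radians(8),tx/30,ty/30,-d[2]/30))
if __name__=="__main__": plan(*map(float,sys.argv[1:5]))
E
python3 plan.py 552.6 305.2 150 -0.117
```

```text
clock 0.1 pos [ 160.4 -603.6  232.3] rot [-3.1403 -0.      0.2598] F [0.1 0.9 0.2] open 1.001
turn units 2.699 ; then shift units x 9.446 y -31.612 z 2.744
```

Emit:
{"name": "carry_out", "arguments": {"rows": "1 0 0 0 0.9; 1 0 0 0 0.9; 1 0 0 0 0.9; 1 0.3 -1 0 0; 1 0.3 -1 0 0; 1 0.3 -1 0 0; 1 0.3 -1 0 0; 1 0.3 -1 0 0; 1 0.3 -1 0 0; 1 0.3 -1 0 0; 1 0.3 -1 0 0; 1 0.3 -1 0 0", "newtons": 40}}

```text
clock: 1.6
eef_pos: [272.7, -344.2, 232.8]
tcp_rot: [-3.141, 0.0, -0.117]
contact_force: [0.2, -0.1, -0.4]
opening: 0.999
```

Emit:
{"name": "carry_out", "arguments": {"rows": "1 0.3 -1 0 0; 1 0.3 -1 0 0; 1 0.3 -1 0 0; 1 0.3 -1 0 0; 1 0.3 -1 0 0; 1 0.3 -1 0 0; 1 0.3 -1 0 0; 1 0.3 -1 0 0; 1 0.3 -1 0 0; 1 0.3 -1 0 0; 1 0.3 -1 0 0; 1 0.3 -1 0 0"}}

```text
clock: 3.1
eef_pos: [422.0, 0.6, 232.8]
tcp_rot: [3.141, 0.0, -0.117]
contact_force: [0.5, -0.9, 0.7]
opening: 1.005
```

```bash
python3 plan.py 552.6 305.2 100 -0.117
```

```text
clock 3.1 pos [422.    0.6 232.8] rot [ 3.1415e+00  3.0000e-04 -1.1710e-01] F [ 0.5 -0.9  0.7] open 1.005
turn units -0.001 ; then shift units x 3.138 y -10.594 z 4.428
```

Emit:
{"name": "carry_out", "arguments": {"rows": "1 0.3 -1 0 0; 1 0.3 -1 0 0; 1 0.3 -1 0.4 0; 1 0.3 -1 0.5 0; 1 0.3 -1 0.5 0; 1 0.3 -1 0.5 0; 1 0.3 -1 0.5 0; 1 0.3 -1 0.5 0; 1 0.3 -1 0.5 0; 1 0.3 -1 0.5 0; 1 0.13 -0.6 0.5 0; 1 0 0 0 0"}}

```text
clock: 4.6
eef_pos: [551.5, 304.6, 99.4]
tcp_rot: [3.14, 0.002, -0.116]
contact_force: [-0.4, -0.6, 1.0]
opening: 0.998
```

```bash
python3 plan.py 552.6 305.2 27 -0.117
python3 - <<'E'
from h import *
im=r.grab_frame("scene"); cv2.imwrite("pics/a.png",im)
crop("scene","pics/a.png",320,220,160,160,4,"pics/a1.png")
E
```

```text
clock 4.6 pos [551.5 304.6  99.4] rot [ 3.14e+00  2.20e-03 -1.16e-01] F [-0.4 -0.6  1. ] open 0.998
turn units 0.007 ; then shift units x 0.035 y -0.025 z 2.412
```

View pics/a1.png

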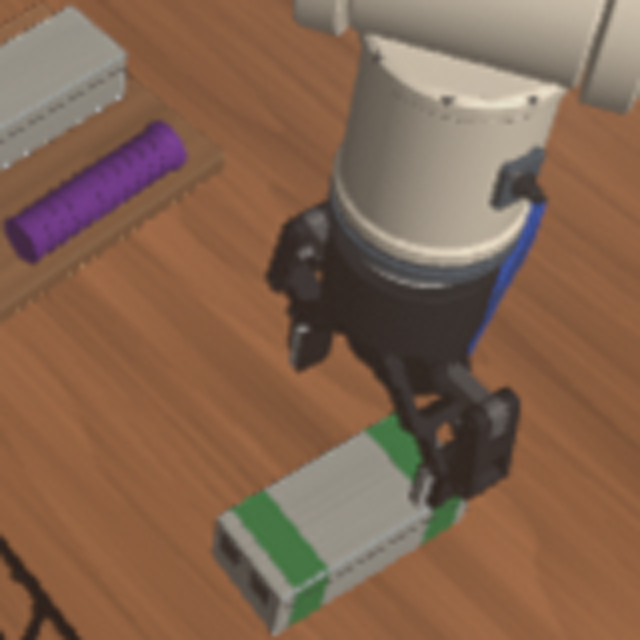

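The picture shows the gripper straddling the green-banded case (crop about (340,520)); it has two green bands and isn't one of the blue look-alikes. Lowering now.

Emit:
{"name": "carry_out", "arguments": {"rows": "1 0.03 0 0.6 0; 1 0 0 0.6 0; 1 0 0 0.6 0; 1 0 0 0.6 0; 1 0 0 0 0; 0 0 0 0 0; 0 0 0 0 0; 0 0 0 0 0; 0 0 0 0 0; 0 0 0 0 0", "newtons": 40}}

```text
clock: 5.9
eef_pos: [553.8, 304.6, 29.9]
tcp_rot: [-3.141, -0.001, -0.117]
contact_force: [-0.4, -0.5, 5.6]
opening: 0.644
```

```bash
python3 plan.py 552.6 305.2 27 -0.117
python3 - <<'E'
from h import *
im=r.grab_frame("scene"); cv2.imwrite("pics/b.png",im)
crop("scene","pics/b.png",340,270,140,120,5,"pics/b1.png")
E
```

```text
clock 5.9 pos [553.8 304.6  29.9] rot [-3.1407e+00 -1.2000e-03 -1.1720e-01] F [-0.4 -0.5  5.6] open 0.644
turn units -0.001 ; then shift units x -0.043 y -0.014 z 0.097
```

View pics/b1.png

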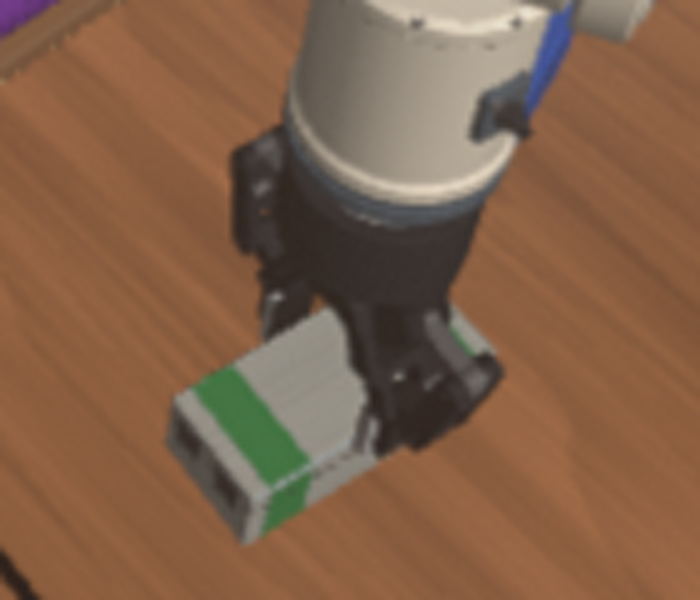

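Emit:
{"name": "carry_out", "arguments": {"rows": "0 0 0 -0.3 0; 0 0 0 -0.6 0; 0 0 0 -1 0; 0 0 0 -1 0; 0 0 0 -1 0; 0 0 0 -0.6 0; 0 0 0 0 -0.7; 0 0 0 0 0"}}

```text
clock: 6.95
eef_pos: [553.0, 304.2, 164.2]
tcp_rot: [3.141, 0.0, -0.02]
contact_force: [-0.1, 0.5, -3.8]
opening: 0.642
```

```bash
python3 plan.py 505 -24.6 150 -0.020
```

```text
clock 6.95 pos [553.  304.2 164.2] rot [ 3.1415e+00  2.0000e-04 -1.9900e-02] F [-0.1  0.5 -3.8] open 0.642
turn units 0.000 ; then shift units x -1.380 y 10.988 z 0.474
```

Emit:
{"name": "carry_out", "arguments": {"rows": "0 -0.06 0.5 0 0; 0 -0.12 1 0 0; 0 -0.12 1 0 0; 0 -0.12 1 0 0; 0 -0.12 1 0 0; 0 -0.12 1 0 0; 0 -0.12 1 0 0; 0 -0.12 1 0 0; 0 -0.12 1 0 0; 0 -0.12 1 0.1 0; 0 -0.12 1 0.1 0; 0 -0.1 0.49 0.1 0"}}

```text
clock: 8.45
eef_pos: [505.0, -26.3, 154.6]
tcp_rot: [3.141, 0.001, -0.022]
contact_force: [-0.3, 0.5, -4.2]
opening: 0.644
```

Emit:
{"name": "carry_out", "arguments": {"rows": "0 0 0 0.5 0; 0 0 0 0.5 0; 0 0 0 0 0; 0 0 0 0 0"}}

```text
clock: 8.95
eef_pos: [506.2, -24.0, 124.8]
tcp_rot: [-3.142, 0.0, -0.019]
contact_force: [0.1, 0.2, -4.3]
opening: 0.646
```

```bash
python3 plan.py 505 -24.6 90 -0.020
python3 - <<'E'
from h import *
im=r.grab_frame("scene"); cv2.imwrite("pics/c.png",im)
crop("scene","pics/c.png",240,170,160,120,5,"pics/c1.png")
im=r.grab_frame("top"); cv2.imwrite("pics/ct.png",im)
crop("top","pics/ct.png",260,180,160,150,4,"pics/ct1.png")
E
```

```text
clock 8.95 pos [506.2 -24.  124.8] rot [-3.1415e+00  4.0000e-04 -1.8600e-02] F [ 0.1  0.2 -4.3] open 0.646
turn units 0.010 ; then shift units x -0.039 y 0.022 z 1.160
```

View pics/c1.png

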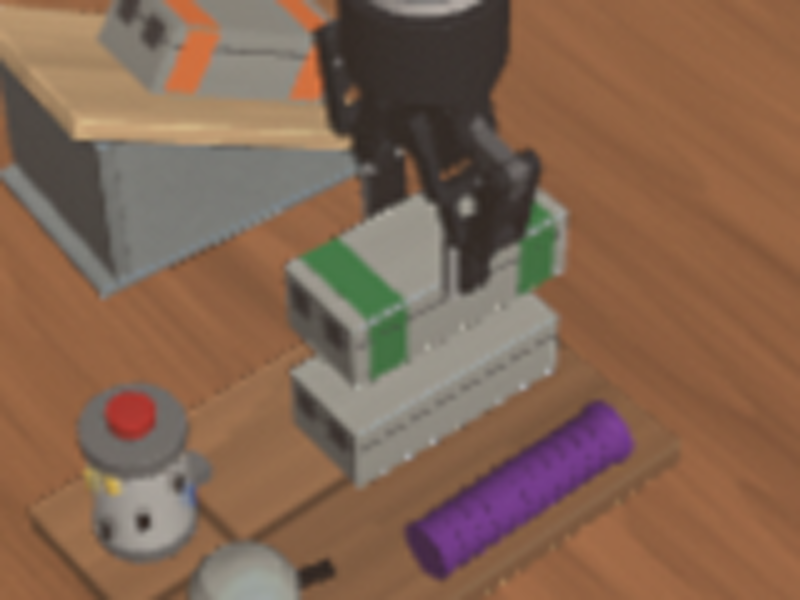

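View pics/ct1.png

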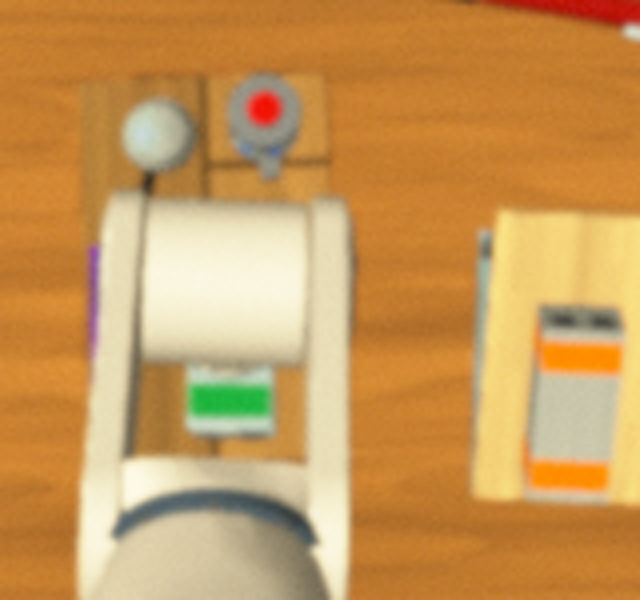

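Run:
```python
from fit import *
o=("scene",[240,170],5,[(287,265,1,-1,1),(365,322,1,1,1),(355,383,1,1,-1),(566,212,-1,1,1),(560,270,-1,1,-1)])
for t in (-.03,0,.03):
    x,f=fit([o],[505,-25,0],t,116); print(t,np.round(x,3),f, np.abs(f).sum())
b=("scene",[240,170],5,[(293,380,1,-1,1),(358,440,1,1,1),(360,485,1,1,-1),(556,320,-1,1,1),(553,372,-1,1,-1)])
print(fit([b],[505,-25,0],0,39))
```

```text
-0.03 [ 5.03288e+02 -2.37900e+01 -3.50000e-02] [-1.  -0.6 -2.6  1.7  0.2  1.4  0.8 -1.3  1.6 -0.9] 12.100000000000001
0 [ 5.0382e+02 -2.3846e+01 -1.1000e-02] [-0.8 -0.8 -2.   1.4  0.4  1.3  0.6 -1.2  1.  -0.6] 10.1
0.03 [ 5.04173e+02 -2.38290e+01  1.00000e-02] [-0.6 -1.  -1.4  1.   0.6  1.2  0.5 -1.1  0.5 -0.2] 8.1
(array([ 5.06047694e+02, -2.34365247e+01,  9.72221684e-03]), array([-1.1, -1. ,  0. ,  0.3, -0. ,  2.3,  0.5, -0.8,  0.4, -0.1]))
```

Emit:
{"name": "carry_out", "arguments": {"rows": "0 0 0.02 0.4 0; 0 0 0 0.3 0; 0 0 0 0.2 0; 0 0 0 0.1 0; 0 0 0 0.05 0; 0 0 0 0.03 0; 0 0 0 0.03 0; 0 0 0 0 0"}}

```text
clock: 10.05
eef_pos: [506.1, -25.2, 91.8]
tcp_rot: [-3.142, -0.0, -0.019]
contact_force: [0.5, -1.0, -3.8]
opening: 0.643
```

Emit:
{"name": "carry_out", "arguments": {"rows": "0 0 0 0.03 0; 0 0 0 0.03 0; 0 0 0 0 0"}}

```text
clock: 10.42
eef_pos: [506.1, -25.1, 89.9]
tcp_rot: [-3.142, -0.0, -0.019]
contact_force: [-0.0, -0.2, -1.6]
opening: 0.644
```

Emit:
{"name": "carry_out", "arguments": {"rows": "0 0 0 0.03 0; 0 0 0 0 0; 0.75 0 0 0 0; 0.9 0 0 0 0; 1 0 0 0 0; 1 0 0 0 0; 1 0 0 -0.3 0; 1 0 0 -0.6 0; 1 0 0 -1 0; 1 0 0 -1 0; 1 0 0 -1 0; 1 0 0 -0.5 0"}}

```text
clock: 11.92
eef_pos: [506.7, -25.2, 223.0]
tcp_rot: [3.141, -0.003, -0.019]
contact_force: [-0.3, 0.0, -1.4]
opening: 0.998
```

```bash
python3 plan.py 455.8 -255.4 200 -0.051
```

```text
clock 11.925 pos [506.7 -25.2 223. ] rot [ 3.1415e+00 -2.6000e-03 -1.9500e-02] F [-0.3  0.  -1.4] open 0.998
turn units 0.226 ; then shift units x -1.304 y 7.750 z 0.768
```

Emit:
{"name": "carry_out", "arguments": {"rows": "1 0 0.5 0 0.23; 1 -0.2 1 0 0; 1 -0.2 1 0 0; 1 -0.2 1 0 0; 1 -0.2 1 0 0; 1 -0.2 1 0 0; 1 -0.2 1 0.3 0; 1 -0.1 0.9 0.4 0; 1 0 0.35 0.3 0; 1 0 0 0 0"}}

```text
clock: 13.18
eef_pos: [454.6, -255.5, 189.5]
tcp_rot: [-3.14, 0.002, -0.053]
contact_force: [0.6, 0.2, 0.3]
opening: 1.001
```

```bash
python3 plan.py 455.8 -255.4 89 -0.051
python3 - <<'E'
from h import *
im=r.grab_frame("scene"); cv2.imwrite("pics/d.png",im)
crop("scene","pics/d.png",220,130,160,120,5,"pics/d1.png")
im=r.grab_frame("top"); cv2.imwrite("pics/dt.png",im)
crop("top","pics/dt.png",260,180,160,150,4,"pics/dt1.png")
E
```

```text
clock 13.175 pos [ 454.6 -255.5  189.5] rot [-3.1402e+00  2.4000e-03 -5.3500e-02] F [0.6 0.2 0.3] open 1.001
turn units -0.018 ; then shift units x 0.039 y -0.004 z 3.351
```

View pics/d1.png

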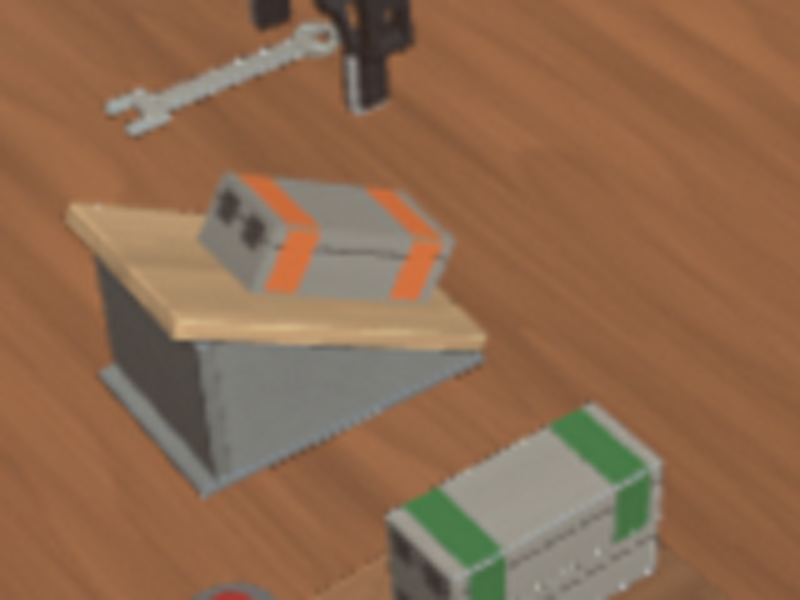

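View pics/dt1.png

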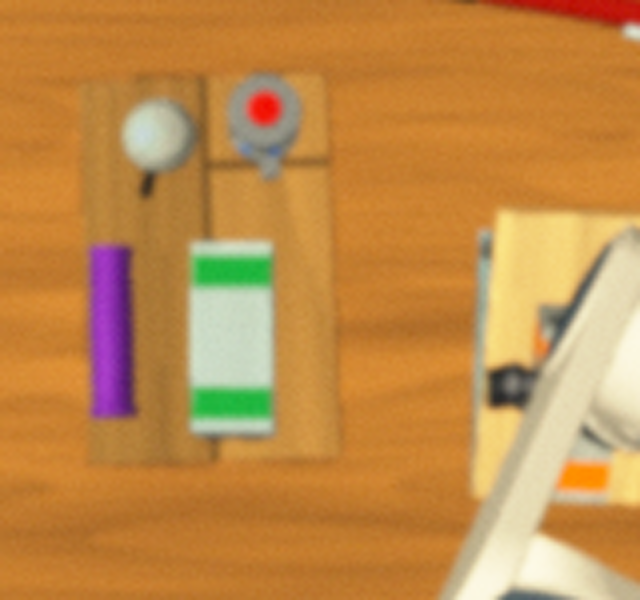

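Run:
```python
from fit import *
T=("top",[260,180],4,[(190,241,1,1,1),(272,241,1,-1,1),(274,436,-1,-1,1),(190,434,-1,1,1)])
S=("scene",[220,130],5,[(389,516,1,-1,1),(592,404,-1,-1,1),(660,463,-1,1,1)])
print(fit([T],[503,-25,0],0,81)); print(fit([S,T],[503,-25,0],0,81))
uv=np.array([[362,112]])/5+[220,130]
for z in (160,170,180,190): print(z,onz("scene",uv,z))
```

```text
(array([ 5.04657983e+02, -2.33466654e+01, -1.38594491e-02]), array([ 0.1,  0.4,  0.1,  0.3, -0.2, -0.7,  0.1, -0.1]))
(array([ 5.05337425e+02, -2.28001291e+01, -1.36663493e-02]), array([-0.8, -0.3,  0.1, -1.1,  1. , -0.6, -0.2,  0.2, -0.2,  0.1, -0.4,
       -0.9, -0.1, -0.4]))
160 [[ 431.62563641 -250.17113232  160.        ]]
170 [[ 439.27497064 -238.97841968  170.        ]]
180 [[ 446.92430486 -227.78570704  180.        ]]
190 [[ 454.57363909 -216.5929944   190.        ]]
```

Emit:
{"name": "carry_out", "arguments": {"rows": "1 0.04 0 0.6 0; 1 0 0 0.8 0; 1 0 0 0.8 0; 1 0 0 0.6 0; 1 0 0 0.4 0; 1 0 0 0.2 0; 1 0 0 0 0"}}

```text
clock: 14.15
eef_pos: [456.9, -255.3, 89.0]
tcp_rot: [-3.142, 0.0, -0.051]
contact_force: [0.6, 0.0, -0.1]
opening: 1.001
```

```bash
python3 plan.py 455.8 -255.4 86 -0.051
python3 - <<'E'
from h import *
im=r.grab_frame("scene"); cv2.imwrite("pics/e.png",im)
crop("scene","pics/e.png",220,130,160,120,5,"pics/e1.png")
E
```

```text
clock 14.15 pos [ 456.9 -255.3   89. ] rot [-3.1416e+00  1.0000e-04 -5.1300e-02] F [ 0.6  0.  -0.1] open 1.001
turn units -0.002 ; then shift units x -0.037 y 0.007 z 0.101
```

View pics/e1.png

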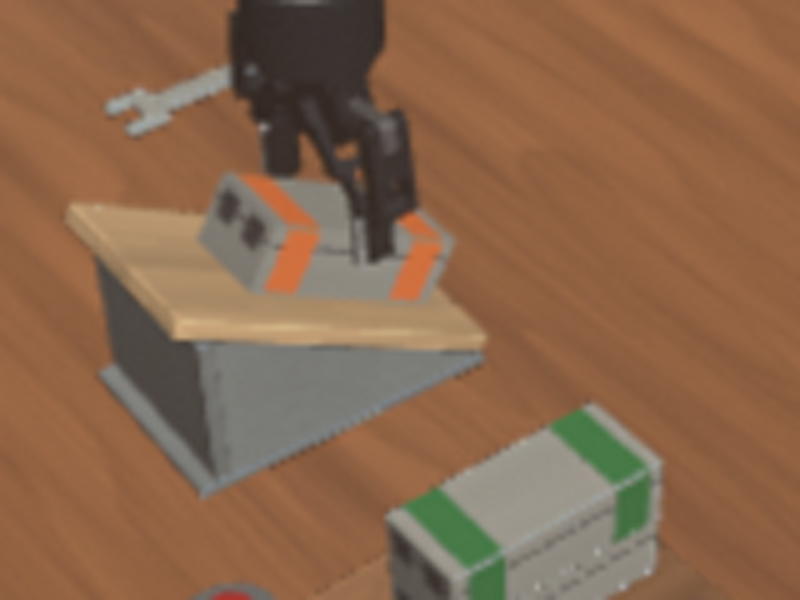

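Fingers straddle the middle of the orange case (crop (370,240)), with tips above the panel. Closing now.

Emit:
{"name": "carry_out", "arguments": {"rows": "1 -0.03 0 0.04 0; 0 0 0 0 0; 0 0 0 0 0; 0 0 0 0 0; 0 0 0 0 0; 0 0 0 0 0", "newtons": 60}}

```text
clock: 14.95
eef_pos: [456.1, -255.8, 88.5]
tcp_rot: [3.141, -0.001, -0.052]
contact_force: [-1.6, -0.4, 6.3]
opening: 0.639
```

Emit:
{"name": "carry_out", "arguments": {"rows": "0 -0.02 0 -0.03 0; 0 -0.02 0 -0.03 0; 0 0 0 0 0"}}

```text
clock: 15.32
eef_pos: [455.2, -255.6, 89.8]
tcp_rot: [3.141, -0.001, -0.052]
contact_force: [3.2, -1.1, -2.5]
opening: 0.639
```

Emit:
{"name": "carry_out", "arguments": {"rows": "0 0.07 0 -0.04 0; 0 0.07 0 -0.04 0; 0 0.07 0 -0.04 0; 0 0 0 0 0"}}

```text
clock: 15.82
eef_pos: [460.1, -255.7, 92.8]
tcp_rot: [-3.141, 0.002, -0.051]
contact_force: [-2.8, -4.6, -2.6]
opening: 0.642
```

Emit:
{"name": "carry_out", "arguments": {"rows": "0 0.104 0 -0.06 0; 0 0.104 0 -0.06 0; 0 0.104 0 -0.06 0; 0 0.104 0 -0.06 0; 0 0 0 0 0"}}

```text
clock: 16.45
eef_pos: [473.7, -256.1, 100.4]
tcp_rot: [-3.141, -0.0, -0.052]
contact_force: [0.3, -1.9, -2.9]
opening: 0.643
```

Emit:
{"name": "carry_out", "arguments": {"rows": "0 0.106 0 -0.061 0; 0 0.106 0 -0.061 0; 0 0.106 0 -0.061 0; 0 0.106 0 -0.061 0; 0 0 0 0 0; 0 0 0 0 0"}}

```text
clock: 17.2
eef_pos: [486.0, -256.8, 107.6]
tcp_rot: [-3.141, 0.0, -0.051]
contact_force: [-0.3, 0.4, -3.4]
opening: 0.638
```

Run:
```python
from h import *
im=r.grab_frame("scene"); cv2.imwrite("pics/f.png",im)
crop("scene","pics/f.png",220,130,160,120,5,"pics/f1.png")
```

```text
(no output)
```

View pics/f1.png

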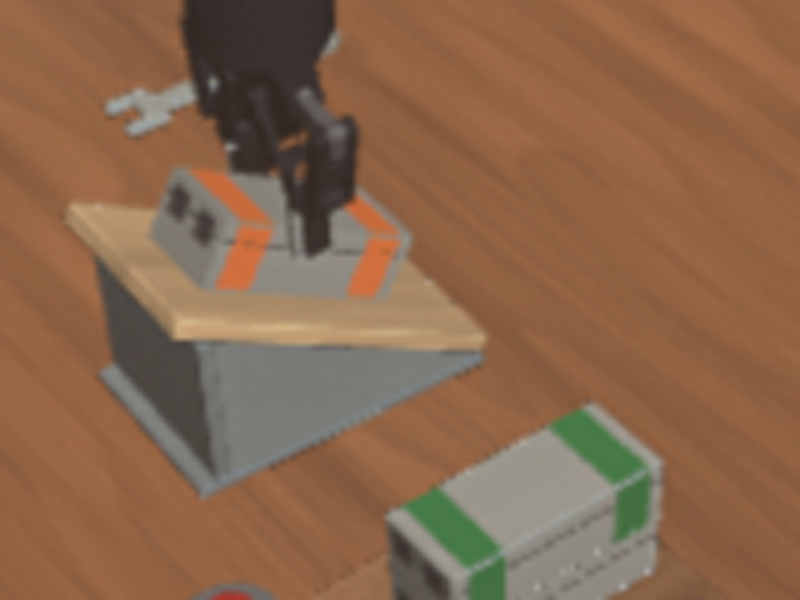

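The case has slid about 36 mm up the panel with the fingers. Next, lift along its normal.

Emit:
{"name": "carry_out", "arguments": {"rows": "0 -0.05 0 -0.087 0; 0 -0.05 0 -0.087 0; 0 -0.05 0 -0.087 0; 0 0 0 0 0"}}

```text
clock: 17.75
eef_pos: [481.7, -256.8, 115.9]
tcp_rot: [3.141, -0.0, -0.052]
contact_force: [0.8, -0.4, -3.3]
opening: 0.642
```

Emit:
{"name": "carry_out", "arguments": {"rows": "0 -0.15 0 -0.26 0; 0 -0.25 0 -0.5 0; 0 -0.3 0 -0.8 0; 0 -0.3 0 -0.8 0; 0 0 0 -0.3 -0.2; 0 0 0 0 0"}}

```text
clock: 18.5
eef_pos: [452.2, -255.4, 196.2]
tcp_rot: [3.141, -0.002, -0.023]
contact_force: [0.7, -0.2, -3.3]
opening: 0.642
```

```bash
python3 plan.py 330 -125 120 -0.027
python3 - <<'E'
from h import *
im=r.grab_frame("scene"); cv2.imwrite("pics/g.png",im)
crop("scene","pics/g.png",200,70,200,150,4,"pics/g1.png")
print(onz("top",[[343,297],[281,297],[282,198],[341,198]],18))
E
```

```text
clock 18.5 pos [ 452.2 -255.4  196.2] rot [ 3.1407e+00 -1.8000e-03 -2.3000e-02] F [ 0.7 -0.2 -3.3] open 0.642
turn units 0.029 ; then shift units x -4.188 y -4.236 z 2.540
[[415.60314283 -93.93884493  18.        ]
 [418.45205517  82.3943087   18.        ]
 [704.28844109  76.71072055  18.        ]
 [701.17575325 -94.34081405  18.        ]]
```

View pics/g1.png

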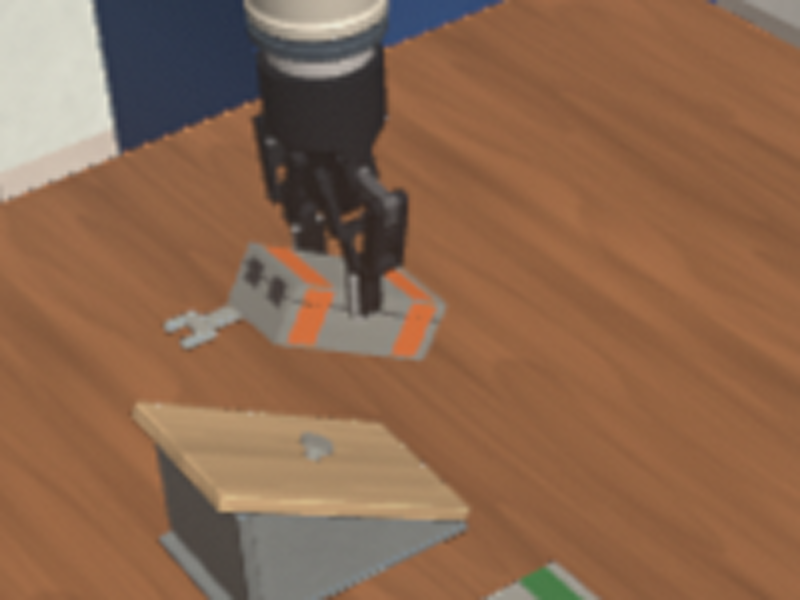

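Emit:
{"name": "carry_out", "arguments": {"rows": "0 -0.4 -0.5 0 0; 0 -0.6 -0.7 0 0; 0 -0.6 -0.7 0 0; 0 -0.6 -0.7 0 0; 0 -0.6 -0.7 0.3 0; 0 -0.5 -0.5 0.8 0; 0 -0.2 -0.2 1 0; 0 0 0 1 0; 0 0 0 0.8 0; 0 0 0 0.4 0; 0 0 0 0 0"}}

```text
clock: 19.92
eef_pos: [348.6, -132.2, 65.8]
tcp_rot: [-3.141, 0.002, -0.023]
contact_force: [0.2, -0.1, -3.4]
opening: 0.644
```

```bash
python3 plan.py 345 -135 60 -0.023
python3 - <<'E'
from h import *
im=r.grab_frame("scene"); cv2.imwrite("pics/i.png",im)
crop("scene","pics/i.png",250,100,200,150,4,"pics/i1.png")
E
```

```text
clock 19.925 pos [ 348.6 -132.2   65.8] rot [-3.1408e+00  2.2000e-03 -2.3500e-02] F [ 0.2 -0.1 -3.4] open 0.644
turn units -0.003 ; then shift units x -0.119 y 0.097 z 0.192
```

View pics/i1.png

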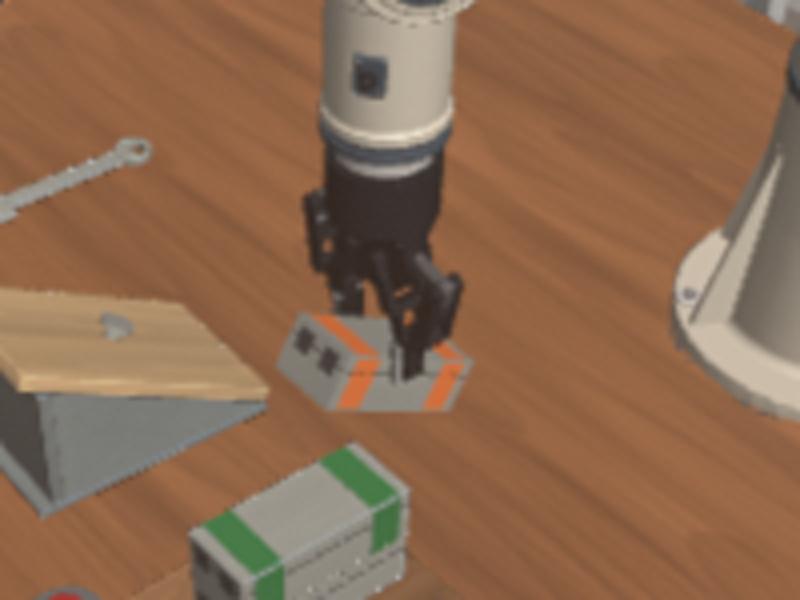

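Emit:
{"name": "carry_out", "arguments": {"rows": "0 0 0 0.1 0; 0 0 0 0.1 0; 0 0 0 0.1 0; 0 0.03 0 0.05 0; 0 0.05 0 0.05 0; 0 0 0 0 0", "newtons": 20}}

```text
clock: 20.72
eef_pos: [352.0, -132.7, 54.4]
tcp_rot: [-3.141, 0.0, -0.024]
contact_force: [-1.3, 0.3, 4.9]
opening: 0.638
```

Emit:
{"name": "carry_out", "arguments": {"rows": "0 0.07 0 0.08 0; 0 0.07 0 0.08 0; 0 0.07 0 0.08 0; 0 0 0 0 0"}}

```text
clock: 21.22
eef_pos: [360.5, -133.3, 47.9]
tcp_rot: [3.141, -0.004, -0.025]
contact_force: [3.6, 3.4, 10.4]
opening: 0.639
```

Run:
```python
from h import *
im=r.grab_frame("scene"); cv2.imwrite("pics/j.png",im)
crop("scene","pics/j.png",290,150,120,90,6,"pics/j1.png")
```

```text
(no output)
```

View pics/j1.png

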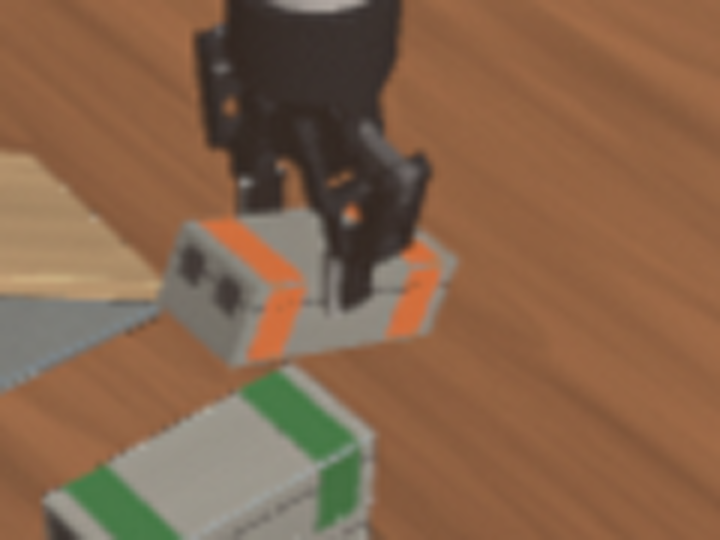

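Emit:
{"name": "carry_out", "arguments": {"rows": "0 0.04 0 0.1 0; 0 0.04 0 0.1 0; 0 0.04 0 0.1 0; 0 0 0 0 0"}}

```text
clock: 21.78
eef_pos: [366.9, -134.4, 39.7]
tcp_rot: [3.139, -0.009, -0.024]
contact_force: [8.7, 2.2, 13.2]
opening: 0.641
```

Emit:
{"name": "carry_out", "arguments": {"rows": "0 0.03 0 0.08 0; 0 0.03 0 0.08 0; 0 0.03 0 0.08 0; 0 0 0 0 0"}}

```text
clock: 22.28
eef_pos: [369.7, -134.7, 32.4]
tcp_rot: [3.139, -0.009, -0.024]
contact_force: [10.1, 0.3, 11.4]
opening: 0.64
```

Run:
```python
from h import *
im=r.grab_frame("scene"); cv2.imwrite("pics/k.png",im)
crop("scene","pics/k.png",290,150,120,90,6,"pics/k1.png")
```

```text
(no output)
```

View pics/k1.png

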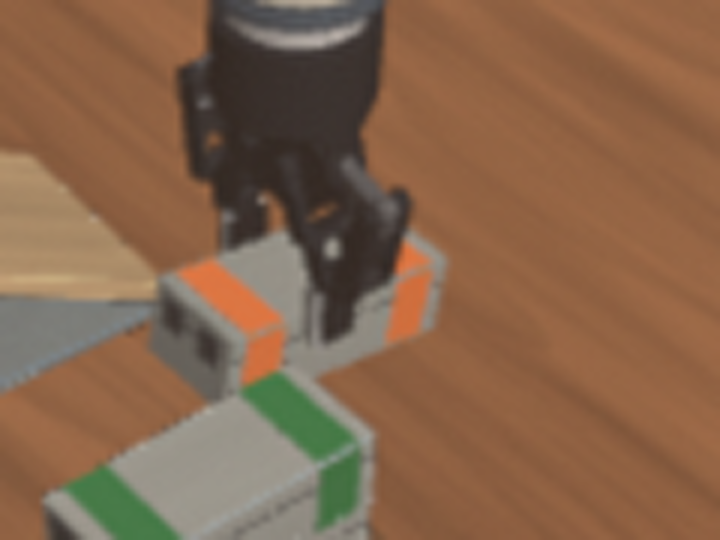

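Emit:
{"name": "carry_out", "arguments": {"rows": "0 0.01 0 0.07 0; 0 0 0 0.07 0; 0 0 0 0 0"}}

```text
clock: 22.7
eef_pos: [369.3, -134.6, 28.0]
tcp_rot: [3.139, -0.008, -0.023]
contact_force: [7.3, -0.3, 9.5]
opening: 0.641
```

Emit:
{"name": "carry_out", "arguments": {"rows": "0 0 0 0.06 0; 0 0 0 0.03 0; 0 0 0 0 0"}}

```text
clock: 23.08
eef_pos: [368.9, -134.4, 25.2]
tcp_rot: [3.139, -0.007, -0.024]
contact_force: [6.8, -0.8, 8.4]
opening: 0.641
```

Run:
```python
from h import *
im=r.grab_frame("scene"); cv2.imwrite("pics/l.png",im)
crop("scene","pics/l.png",290,150,120,90,6,"pics/l1.png")
```

```text
(no output)
```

View pics/l1.png

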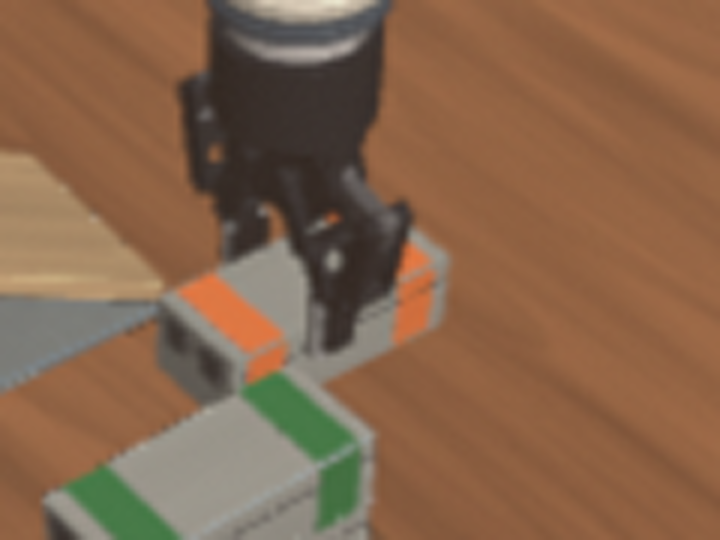

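Emit:
{"name": "carry_out", "arguments": {"rows": "0 0 0 0.05 0; 0 0 0 0.03 0; 0 0 0 0 0"}}

```text
clock: 23.5
eef_pos: [369.1, -134.5, 22.9]
tcp_rot: [3.139, -0.007, -0.024]
contact_force: [6.6, -0.0, 10.5]
opening: 0.641
```

Emit:
{"name": "carry_out", "arguments": {"rows": "0.7 0 0 -0.03 0; 0.8 0 0 0 0; 1 0 0 0 0; 1 0 0 -0.5 0; 1 0 0 -1 0; 1 0 0 -1 0; 1 -0.4 -1 -1 0; 1 -0.4 -1 0 0; 1 -0.4 -1 0 0; 1 -0.4 -1 0 0; 1 0 0 0 0"}}

```text
clock: 24.88
eef_pos: [318.5, -10.8, 127.3]
tcp_rot: [-3.141, 0.001, -0.021]
contact_force: [-0.5, -0.0, 0.8]
opening: 1.002
```

Run:
```python
from h import *
im=r.grab_frame("scene"); cv2.imwrite("pics/m.png",im)
crop("scene","pics/m.png",280,140,160,120,5,"pics/m1.png")
im=r.grab_frame("top"); cv2.imwrite("pics/mt.png",im)
crop("top","pics/mt.png",280,180,160,150,4,"pics/mt1.png")
```

```text
(no output)
```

View pics/m1.png

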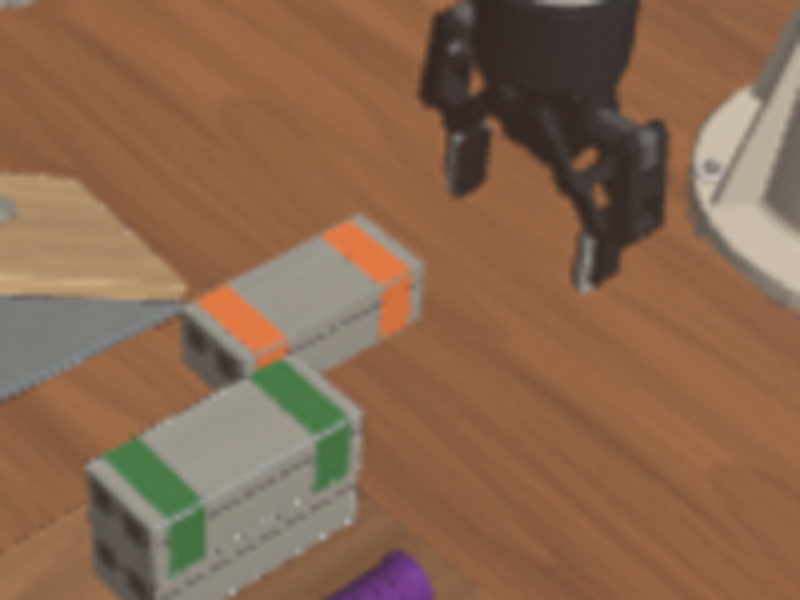

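View pics/mt1.png

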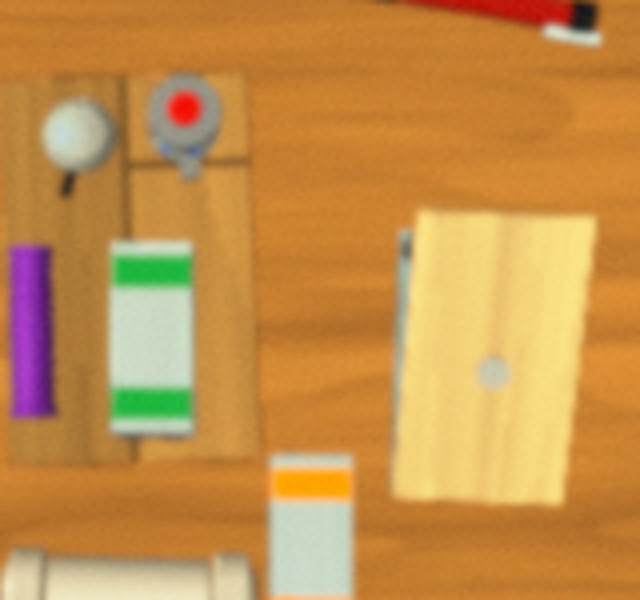

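```bash
python3 - <<'E'
from fit import *
S=("scene",[280,140],5,[(184,308,1,-1,1),(360,214,-1,-1,1),(423,262,-1,1,1),(418,320,-1,1,-1)])
T=("top",[280,180],4,[(270,455,1,1,1),(353,456,1,-1,1)])
for o in ([S],[S,T]):print(fit(o,[365,-135,0],0,21))
gS=("scene",[280,140],5,[(90,465,1,-1,1),(293,360,-1,-1,1),(359,409,-1,1,1),(155,528,1,1,1)])
gT=("top",[280,180],4,[(110,241,1,1,1),(193,241,1,-1,1),(194,436,-1,-1,1),(110,434,-1,1,1)])
for o in ([gS],[gT],[gS,gT]):print(fit(o,[505,-24,0],0,81))
E
python3 plan.py 366 -134.5 60 -0.024
```

```text
(array([ 3.60054626e+02, -1.31405691e+02, -1.29587577e-02]), array([-0.5,  0.1, -0.1, -0.2,  0.3,  0.3,  0.3, -0.4]))
(array([ 3.59681481e+02, -1.32082213e+02, -2.14865261e-02]), array([-0.6, -0.2, -0. , -0.3,  0.3,  0.3,  0.3, -0.4,  0.2, -0.1, -0.5,
       -0.2]))
(array([ 5.05232717e+02, -2.28152358e+01, -1.53349073e-02]), array([-1. , -0.1, -0.1, -2.3,  1.2,  0.2,  0. ,  0.9]))
(array([ 5.04647244e+02, -2.35189902e+01, -1.61380007e-02]), array([ 0.2,  0.4, -0.1,  0.4, -0.2, -0.7,  0.1, -0.2]))
(array([ 5.04845430e+02, -2.33075426e+01, -1.55434761e-02]), array([-1. , -0.3, -0.1, -2.5,  1.2,  0. ,  0. ,  0.6,  0.1,  0.3, -0.2,
        0.3, -0.3, -0.7,  0. , -0.2]))
clock 24.975 pos [319.8 -12.  127.6] rot [ 3.1414e+00 -3.0000e-04 -2.2200e-02] F [ 0.3 -0.3 -0.4] open 1.001
turn units 0.013 ; then shift units x 1.636 y 4.045 z 2.252
```

```bash
python3 plan.py 360 -133.5 90 -0.022
```

```text
clock 24.975 pos [319.8 -12.  127.6] rot [ 3.1414e+00 -3.0000e-04 -2.2200e-02] F [ 0.3 -0.3 -0.4] open 1.001
turn units -0.001 ; then shift units x 1.428 y 4.020 z 1.252
```

Emit:
{"name": "carry_out", "arguments": {"rows": "1 0.3 0.7 0 0; 1 0.3 1 0 0; 1 0.3 1 0 0; 1 0.3 1 0.3 0; 1 0.18 0.32 0.5 0; 1 0 0 0.4 0; 1 0 0 0 0"}}

```text
clock: 25.85
eef_pos: [357.1, -133.3, 90.6]
tcp_rot: [-3.141, 0.003, -0.024]
contact_force: [-1.4, 0.3, -0.1]
opening: 0.999
```

```bash
python3 plan.py 360 -133.5 29 -0.022
```

```text
clock 25.85 pos [ 357.1 -133.3   90.6] rot [-3.1406e+00  2.6000e-03 -2.4400e-02] F [-1.4  0.3 -0.1] open 0.999
turn units -0.017 ; then shift units x 0.097 y 0.004 z 2.054
```

Emit:
{"name": "carry_out", "arguments": {"rows": "1 0.05 0 0.5 0; 1 0 0 0.6 0; 1 0 0 0.6 0; 1 0 0 0.37 0; 1 0 0 0 0; 0 0 0 0 0; 0 0 0 0 0; 0 0 0 0 0; 0 0 0 0 0; 0 0 0 0 0", "newtons": 50}}

```text
clock: 27.1
eef_pos: [360.2, -133.7, 30.3]
tcp_rot: [3.141, -0.001, -0.024]
contact_force: [-1.1, 1.4, 10.3]
opening: 0.639
```

Emit:
{"name": "carry_out", "arguments": {"rows": "0 0 0 -0.3 0; 0 0 0 -0.7 0; 0 0 0 -1 0; 0 0 0 -1 0; 0 0 0 -1 0; 0 0 0 -1 0; 0 0 0 -0.5 0; 0 0 0 0 0"}}

```text
clock: 28.1
eef_pos: [360.1, -133.7, 195.6]
tcp_rot: [3.141, -0.002, -0.024]
contact_force: [0.2, 0.2, -3.9]
opening: 0.637
```

```bash
python3 plan.py 504.7 -24.5 180 -0.017
python3 - <<'E'
from h import *
im=r.grab_frame("scene"); cv2.imwrite("pics/n.png",im)
crop("scene","pics/n.png",270,60,160,120,5,"pics/n1.png")
E
```

```text
clock 28.1 pos [ 360.1 -133.7  195.6] rot [ 3.1407e+00 -2.5000e-03 -2.3700e-02] F [ 0.2  0.2 -3.9] open 0.637
turn units -0.048 ; then shift units x 4.757 y -3.722 z 0.521
```

View pics/n1.png

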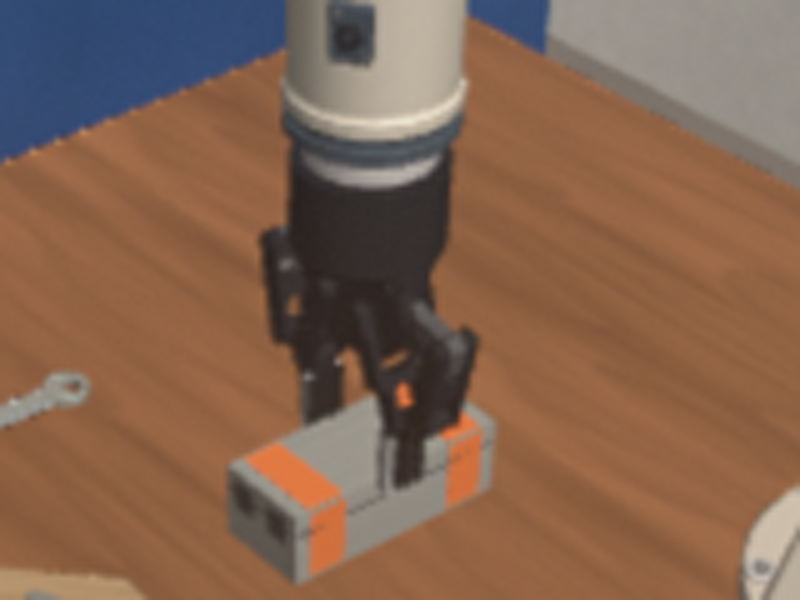

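Emit:
{"name": "carry_out", "arguments": {"rows": "0 0.3 -0.2 0 -0.05; 0 0.6 -0.5 0 0; 0 0.7 -0.6 0 0; 0 0.7 -0.6 0 0; 0 0.7 -0.6 0 0; 0 0.7 -0.6 0 0; 0 0.7 -0.5 0.1 0; 0 0.36 -0.12 0.2 0; 0 0 0 0.2 0; 0 0 0 0.3 0; 0 0 0 0 0; 0 0 0 0 0"}}

```text
clock: 29.65
eef_pos: [504.1, -24.7, 170.5]
tcp_rot: [3.142, 0.0, -0.017]
contact_force: [0.1, 0.3, -4.1]
opening: 0.637
```

```bash
python3 plan.py 505 -24.8 132.3 -0.017
python3 - <<'E'
from h import *
im=r.grab_frame("scene"); cv2.imwrite("pics/o.png",im)
crop("scene","pics/o.png",240,150,160,120,5,"pics/o1.png")
E
```

```text
clock 29.65 pos [504.1 -24.7 170.5] rot [ 3.1416e+00  1.0000e-04 -1.7200e-02] F [ 0.1  0.3 -4.1] open 0.637
turn units -0.002 ; then shift units x 0.029 y 0.001 z 1.274
```

View pics/o1.png

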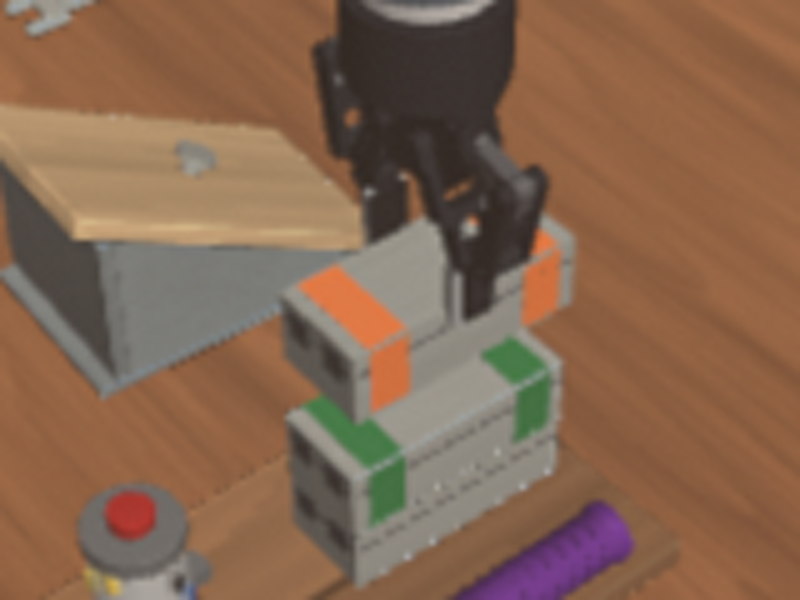

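The orange case is level and directly above the green one (crop (430,310) over (425,410)). Lowering.

Emit:
{"name": "carry_out", "arguments": {"rows": "0 0.02 0 0.4 0; 0 0 0 0.3 0; 0 0 0 0.2 0; 0 0 0 0.15 0; 0 0 0 0.08 0; 0 0 0 0.04 0; 0 0 0 0.03 0; 0 0 0 0 0"}}

```text
clock: 30.7
eef_pos: [505.1, -24.4, 134.5]
tcp_rot: [3.142, -0.0, -0.017]
contact_force: [0.3, -0.0, -3.7]
opening: 0.64
```

Emit:
{"name": "carry_out", "arguments": {"rows": "0 0 0 0.03 0; 0 0 0 0.03 0; 0 0 0 0 0"}}

```text
clock: 31.08
eef_pos: [504.9, -24.4, 132.6]
tcp_rot: [-3.142, 0.0, -0.017]
contact_force: [-0.2, 0.0, -4.0]
opening: 0.638
```

Emit:
{"name": "carry_out", "arguments": {"rows": "0 0 0 0.03 0; 0 0 0 0.02 0; 0 0 0 0 0"}}

```text
clock: 31.45
eef_pos: [505.1, -24.4, 132.4]
tcp_rot: [3.142, -0.0, -0.017]
contact_force: [-5.9, 0.5, 12.7]
opening: 0.637
```

Emit:
{"name": "carry_out", "arguments": {"rows": "0 0 0 -0.025 0; 0 0 0 0 0"}}

```text
clock: 31.7
eef_pos: [505.1, -24.4, 132.4]
tcp_rot: [-3.142, -0.0, -0.017]
contact_force: [-3.0, 0.0, 7.7]
opening: 0.639
```

Emit:
{"name": "carry_out", "arguments": {"rows": "0 0 0 -0.02 0; 0 0 0 0 0; 0.72 0 0 0 0; 0.85 0 0 0 0; 1 0 0 0 0; 1 0 0 0 0; 1 0 0 -0.3 0; 1 0 0 -0.6 0; 1 0 0 -1 0; 1 0 0 -1 0; 1 0 0 -1 0; 1 0 0 0 0"}}

```text
clock: 33.2
eef_pos: [506.5, -24.5, 252.3]
tcp_rot: [3.141, -0.005, -0.017]
contact_force: [-0.2, -0.8, -0.7]
opening: 0.997
```

Emit:
{"name": "carry_out", "arguments": {"rows": "1 -0.5 0.5 0 0; 1 -0.7 0.7 0 0; 1 -0.7 0.9 0 0; 1 -0.7 0.9 0 0; 1 -0.7 0.9 0 0; 1 -0.4 0.9 0 0; 1 0 0 0 0; 1 0 0 0 0"}}

```text
clock: 34.2
eef_pos: [390.9, -166.3, 248.9]
tcp_rot: [-3.141, 0.001, -0.018]
contact_force: [0.7, -0.1, -0.5]
opening: 1.0
```

Run:
```python
from h import *
im=r.grab_frame("scene"); cv2.imwrite("pics/p.png",im)
crop("scene","pics/p.png",240,150,160,120,5,"pics/p1.png")
im=r.grab_frame("top"); cv2.imwrite("pics/pt.png",im)
crop("top","pics/pt.png",260,180,160,150,4,"pics/pt1.png")
```

```text
(no output)
```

View pics/p1.png

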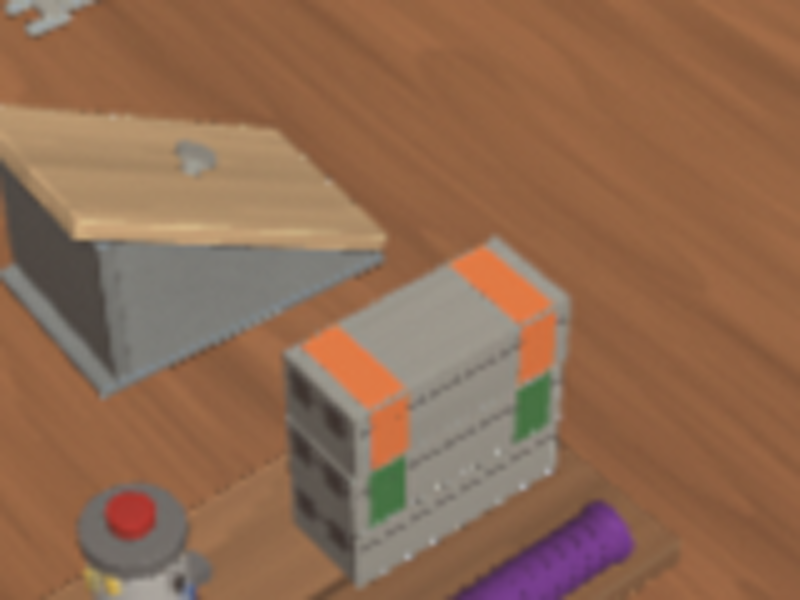

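View pics/pt1.png

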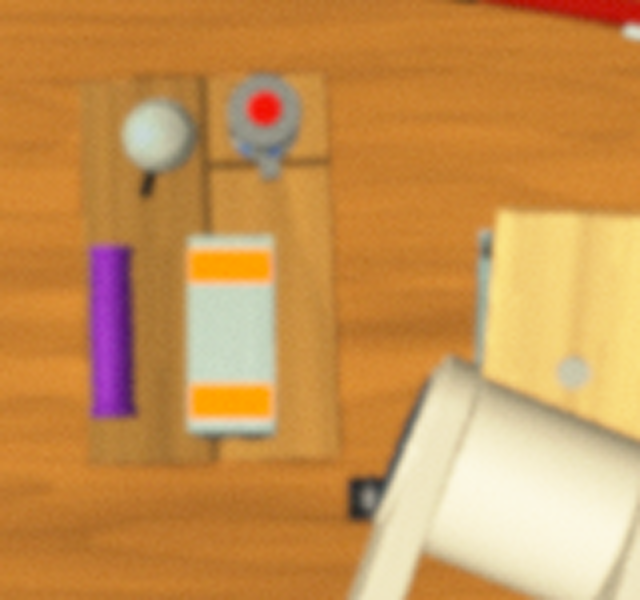

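The three cases stand in a flush column (scene crop (430,410), top crop (230,335)). I'll check the numbers, then hand in.

Run:
```python
from fit import *
T=("top",[260,180],4,[(187,235,1,1,1),(274,235,1,-1,1),(275,436,-1,-1,1),(187,433,-1,1,1)])
S=("scene",[240,150],5,[(285,352,1,-1,1),(495,238,-1,-1,1),(570,299,-1,1,1),(361,412,1,1,1)])
for o in ([T],[S],[S,T]): print(fit(o,[505,-24,0],0,123))
s=r.sense(); print(s['clock'],s['contact_force'],np.abs(s['qvel']).max())
```

```text
(array([ 5.03822645e+02, -2.30437075e+01, -1.70739578e-02]), array([ 0.4,  0.4, -0.3,  0.4, -0.5, -0.8,  0.3, -0.1]))
(array([ 5.03389734e+02, -2.25807560e+01, -5.76560502e-03]), array([-0.1,  0.1,  0.3, -0.6,  0.4, -0.7, -0.6,  1.6]))
(array([ 5.03598595e+02, -2.28173892e+01, -1.27064953e-02]), array([-0.2, -0.1,  0.3, -0.6,  0.3, -0.5, -1. ,  1.5,  0.2,  0.6, -0.5,
        0.5, -0.4, -0.8,  0.3,  0. ]))
34.3 [-0.25598053  0.25989972  0.3685754 ] 0.008761412198833907
```

```bash
python3 -c "
from rig import r
print(r.sign_off())"
```

```text
the job is handed in; nothing more can be done
None
```

The column is built and handed in at about 34 s of the 61 s allowed: green on the plain case and orange on the green one. No verdict was reported.

- **Green case:** I gripped it on the bench, lowered it onto the plain case until it touched, and released it there.
- **Orange case:** I eased it about 1.6 mm off the panel, slid it about 35.6 mm up the slope, and lifted it off square to the panel. The tool cannot tilt, so I pressed the case level on clear bench, gripped it again, and then placed it on the green one. The last contact pressed at about 17 N; I eased off before opening the jaws.

| Case | Centre x, y (mm) | Yaw (rad) | Measured |
|---|---|---|---|
| Plain | (503.8, -24.6) | -0.020 | at the start only |
| Green | (504.8, -23.3) | -0.016 | before orange was placed |
| Orange | (503.6, -22.8) | -0.013 | at the end |

- **Alignment:** the offsets between cases are within about 2 mm and 0.01 rad. The two cameras agreed to about 1 mm.
- **Bystanders:** in the last pictures the grip, bell and dispenser looked unmoved. I did not measure them, or check the pump, cage and spanner closely.
- **Arm:** it stood clear, and the force reading was near zero at the end.

No check failed. The plain and green cases were not measured again after orange went on, but they look flush with it in the last scene picture.

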